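# Put four bench things back on their own rests

## Robot

A 6-joint arm with a two-finger parallel gripper is mounted at the origin on a cart in front of the work surface, level with it; the furniture and walls round the work are solid. World frame = base frame: x ahead of the robot, y to its left, z up, the work surface at z = 0. Lengths are in mm, angles in rad, forces in N, time in s.
With the tool pointing down it reaches from about 350 to 1000 mm from the base axis. Payload 7.1 kg.
Tool frame: the origin (TCP) lies at the very end of the fingers, on their centre line; the grasp point (between the pads) lies 19 mm behind it (manip.grasp_offset is the distance from the TCP to the grasp point, in mm); z points along the fingers, y is the line along which they close (so a half turn about z gives the same grasp; the last joint's range is limited). The gripper opens to 85 mm and grips with 20 to 120 N. Pads are 22 mm wide; open, the fingers measure 114 mm over their backs; the gripper's body (76 mm by 85 mm) begins 54 mm behind the grasp point. The pads swing forward as they close: fully open they stand 13 mm farther back than shut.
Start: joints at [1.159, 0.423, 1.63, -0, 1.089, -0.019], TCP at [239.203, 577.396, 231.319] pointing down, gripper open.
Joint ranges: [-3, 3], [-0.9, 2.11], [0.09, 2.58], [-1.31, 4.45], [0.11, 2.69], [-2.54, 2.54]. Speed limits (rad/s): [2.39, 2.39, 3.01, 3.14, 3.14, 3.14].

## Interface

Orientations are given as a rotation vector (axis times angle).
In Python, from workcell import manip, vision gives the robot as it stands.
- The arm moves only by the shell command python3 -m creep 'ROWS' [FORCE]. ROWS is a JSON object whose one key "commands" holds a list that holds one entry, the list of rows, each a list of 5 numbers: the shift along the tool's x, y, z in m, then the turn about the tool's z in degrees, then the opening, from -1 (shut) to 1 (fully open). In form: {"commands": [[[x, y, z, turn, gripper], ...]]}. A call has 1 to 8 rows; each row is the pose to reach, as a shift and turn from the pose commanded when the call began, along the tool's axes at that moment; what a row does not reach only later rows make up. A row lasts 1/8 s, in which the tool goes at most 62.5 mm and 10.7 degrees, less where a joint would pass 70% of its speed; a pose out of reach is approached as far as the arm can. A call with a gripper value outside its range is refused whole. The fingers move at their own pace and stop on an object; FORCE is the grip in N (left out, the last holds). Time passes only in rows, so rows that repeat a pose let the fingers close. It gives the time, the measured TCP pose, the force, the opening and the grip force at its end, in the units of the state.
- manip.sense(): the state, without advancing time (a new reading comes with each control period).
- vision.camera(name): name is "scene" or "top" or "wrist"; returns (picture, depth): 480x640x3 uint8, red, green, blue; 480x640 float32, mm along the optical axis (not along the pixel's ray), 0 where there is no reading.
- vision.camera_model(name): a dict with "fx", "fy", "cx", "cy" (pixels), "k1" (the pictures are not rectified: a ray, as slopes to the right and down, at radius r is drawn at 1 + k1 r^2 times it, then the intrinsics apply), "extrinsics" (4x4, takes a point from world to camera coordinates). Camera axes: x right, y up, looking along -z (the intrinsics and any distortion apply to the point x, -y, -z); pixel columns grow to the right and rows downward; lengths in mm; the calibration is good to about 2 mm. A picture is of the moment at which its call begins: read the wrist's pose just before it. camera_model takes no time and is no camera call; for the wrist camera it gives the pose at the moment of the call.
- manip.close_job(): hands the job in; it is judged then, once.
The state is a dict: "time": time; "joint_pos": joint angles; "qd": joint speeds; "joint_efforts": joint torques, N m; "eef_pos": TCP position; "tool_rot": TCP orientation; "ft_force": force on the tool from outside, world axes, zero at the start; "moment": the same for the moment, N m; "gripper_width": finger opening in mm; "grip_force": force on a finger pad.
Only numpy, scipy, OpenCV 4.12 (cv2) and the standard library are available. Lean on these libraries where they do the work, as an engineer would, in place of code of your own. Each camera call takes 0.05 s, during which the arm holds its last target. There are 200 camera calls.

## Task

Four things stand on each other's wooden rests: put each back on the dark rest made for it - the upright sanding drum on the round rest, the glass lump on the square one, the cast saddle block on the short oblong one and the bur stand on the long oblong one. Set each neatly in the middle of its rest, the saddle block and bur stand lined up lengthways with theirs either way round, and never tip any of them over. The empty plywood board is free for putting things down on the way.

Things in the scene. Friction and masses are not known exactly. Their poses are not given: they have to be found in the camera images.
- drum: Sanding drum standing on end: plain dark grey cylinder, 33 mm diameter, 52 mm tall, about 70 g. Origin on its axis at the centre of the foot, z up. May face any way.
- glass: Lump of pale green glass, a rounded block 38 x 42 mm (along its x, y) and 39 mm tall, about 190 g. Origin at the centre of the underside, z up. May face any way.
- saddle: Grey cast saddle block with a round dip in its top, about 260 g: 28 mm thick along its x (two flat parallel faces, take it by these), 56 mm long along its y. It is only 15 mm high in the middle (y = -8 to +4 mm), 29 mm high at the -y end and 42 mm at the taller +y end (the tall horn spans y = +10 to +28 mm). Origin at the centre of the underside, z up.
- burs: Bur stand: ash wood block 45 mm wide along its x, 85 mm long along its y and 24 mm high, with small steel burs standing upright in its top up to 53 mm above the underside; about 220 g. Take it by the block's two long sides. Origin at the centre of the underside, z up.
- round_rest: Dark wooden round rest, 72 mm diameter, 12 mm thick, flat top without rim, fixed to the bench; origin at the centre of its underside (bench level), z up, top face at z = 12 mm. Home of the drum.
- square_rest: Dark wooden square rest, 70 x 70 mm, 12 mm thick, flat top without rim, fixed to the bench; origin at the centre of its underside (bench level), z up, top face at z = 12 mm. Home of the glass lump.
- short_rest: Dark wooden short oblong rest, 48 mm along x, 80 mm along its long side y, 12 mm thick, flat top without rim, fixed to the bench; origin at the centre of its underside (bench level), z up, top face at z = 12 mm. Home of the saddle block.
- long_rest: Dark wooden long oblong rest, 64 mm along x, 112 mm along its long side y, 12 mm thick, flat top without rim, fixed to the bench; origin at the centre of its underside (bench level), z up, top face at z = 12 mm. Home of the bur stand.
- spare_board: Pale plywood board 100 x 100 mm, 6 mm thick, flat and empty at the start, fixed to the bench; origin at the centre of its underside (bench level), z up, top face at z = 6 mm. Any of the things can be put down here on the way.
Things that resemble listed ones, but are neither listed nor needed, are in the scene too. What is shaped like the round_rest but yellow is not meant.

How it is judged:
By the outcome, as a careful person would: the job done as asked, in the order asked, and still so for the second after the job is handed in, with the robot touching nothing.
It also fails if it takes over 138 s, if anything falls off the work surface, if the arm or the gripper's body presses on something with over 40 N, if the wrist force passes 120 N, or if a joint passes its speed limit or range.

## Working session

There is one attempt and no reset: what is moved stays moved. The work goes in short steps, Python scripts to look and compute and a shell command to move; the robot and the scene stay as the last step left them, time stands still between calls to the robot, and variables do not carry over. Pictures are saved under pics/ and viewed, at most 14 in all, crops included, and the job is handed in when it is done.

```bash
mkdir -p pics; ls; cat > h.py <<'E'
import numpy as np,cv2
from workcell import manip,vision
def ray(m,u,v):
    x=(u-m["cx"])/m["fx"];y=(v-m["cy"])/m["fy"]
    r=np.hypot(x,y);s=r
    for _ in range(20): s=r/(1+m["k1"]*s*s)
    k=s/r if r>0 else 1
    E=np.array(m["extrinsics"]);R=E[:3,:3];t=E[:3,3]
    return -R.T@t, R.T@np.array([x*k,-y*k,-1.])
def plane(m,u,v,z):
    o,d=ray(m,u,v);return o+d*(z-o[2])/d[2]
def pt(m,u,v,d): o,r=ray(m,u,v);return o+r*d
E
python3 - <<'E'
from h import *
for n in("scene","top"):
    p,d=vision.camera(n);m=vision.camera_model(n)
    cv2.imwrite(f"pics/{n}0.png",p[:,:,::-1]);np.savez(f"{n}0.npz",p=p,d=d)
    print(n,m)
print(manip.sense())
E
```

```text
pics
scene {'fx': 605.8064988286537, 'fy': 605.8064988286537, 'cx': 324.9149743629346, 'cy': 241.08690765691924, 'k1': -0.021481495723288866, 'extrinsics': array([[ 7.75889345e-01, -6.30509139e-01,  2.13060957e-02,
        -4.60170850e+02],
       [ 3.87992460e-01,  5.03539874e-01,  7.71951712e-01,
        -2.08396419e+02],
       [-4.97451078e-01, -5.90682504e-01,  6.35324015e-01,
        -8.44555431e+02],
       [ 0.00000000e+00,  0.00000000e+00,  0.00000000e+00,
         1.00000000e+00]])}
top {'fx': 538.989277208913, 'fy': 538.989277208913, 'cx': 321.33684209552774, 'cy': 235.6202781556049, 'k1': -0.12937401040477664, 'extrinsics': array([[ 1.31159475e-02, -9.99412472e-01,  3.16651777e-02,
        -7.56377329e+01],
       [ 9.94691783e-01,  1.62732051e-02,  1.01604324e-01,
        -5.44329945e+02],
       [-1.02059923e-01,  3.01644551e-02,  9.94320812e-01,
        -8.48987574e+02],
       [ 0.00000000e+00,  0.00000000e+00,  0.00000000e+00,
         1.00000000e+00]])}
{'time': 0.1, 'joint_pos': array([ 1.15898267e+00,  4.23743094e-01,  1.63060829e+00,  1.75703512e-05,
        1.08860738e+00, -1.89785313e-02]), 'qd': array([ 0.00083027, -0.00303016, -0.00172535, -0.00089857,  0.00159675,
       -0.00129319]), 'joint_efforts': array([-7.11120924e-05, -5.58430052e+01, -2.82447016e+01,  7.64640208e-05,
        3.03386216e-03,  4.43657228e-06]), 'eef_pos': array([239.01830875, 576.95814298, 230.63881814]), 'tool_rot': array([-6.13056392e-01, -3.08088167e+00,  2.09087411e-03]), 'ft_force': array([-0.42881556, -0.0526388 , -0.2754371 ]), 'moment': array([-0.00510843,  0.02350554, -0.03011558]), 'grip_force': 0.0, 'gripper_width': 85.25026769438722}
```

View pics/top0.png

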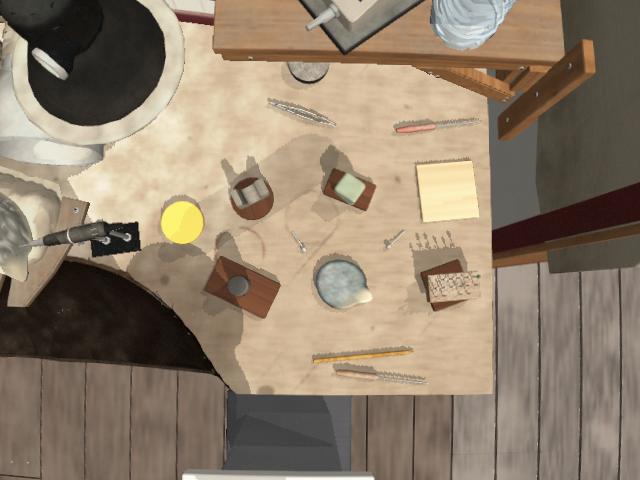

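View pics/scene0.png

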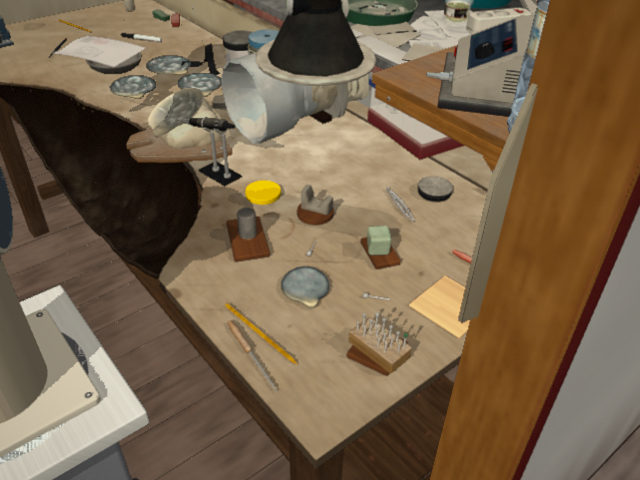

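The top view shows the saddle block on the round rest (252,197), the glass on the short rest (349,189), the drum on the long rest (242,287) and the burs on the square rest (451,285). The board is at (447,190), and the yellow round decoy at (182,222) is not meant. The scene view agrees. Plan: drum to the board, burs to long, glass to square, saddle to short, drum to round.

```bash
cat >> h.py <<'E'
def cloud(m,d):
    v,u=np.mgrid[0:480,0:640].astype(float)
    x=(u-m["cx"])/m["fx"];y=(v-m["cy"])/m["fy"];r=np.hypot(x,y);s=r.copy()
    for _ in range(20): s=r/(1+m["k1"]*s*s)
    k=s/np.maximum(r,1e-9)
    E=np.array(m["extrinsics"]);P=np.stack([x*k*d,-y*k*d,-d],-1)-E[:3,3]
    return P@E[:3,:3]
def rect(Q):
    (cx,cy),(w,h),a=cv2.minAreaRect(Q[:,:2].astype(np.float32))
    if w>h: a-=90; w,h=h,w   # a = direction of short side (deg), y(long)=a+90
    return f"c=({cx:.1f},{cy:.1f}) {w:.1f}x{h:.1f} short-dir={(a+90)%180-90:.1f}"
E
cat > meas.py <<'E'
from h import *
import sys
def run(p,d,m,boxes):
    P=cloud(m,d);h=cv2.cvtColor(p,cv2.COLOR_RGB2HSV).astype(int)
    for n,(u0,v0,u1,v1) in boxes.items():
        Q=P[v0:v1,u0:u1].reshape(-1,3);H=h[v0:v1,u0:u1].reshape(-1,3);ok=d[v0:v1,u0:u1].ravel()>0
        for lo,hi in((4,9),(9,16),(20,32),(32,48),(48,70)):
            s=ok&(Q[:,2]>lo)&(Q[:,2]<hi)
            if s.sum()>15: print(n,lo,hi,s.sum(),"zmed %.1f"%np.median(Q[s,2]),"hsv",np.median(H[s],0),rect(Q[s]))
E
python3 - <<'E'
from meas import *
B={"top":dict(round=(225,170,280,225),short=(315,160,380,215),long=(200,252,285,322),square=(415,255,485,315),spare=(412,155,484,225),dish=(305,255,378,312),yellow=(155,195,210,250)),
"scene":dict(round=(290,180,340,228),short=(355,222,405,272),long=(222,205,275,265),square=(340,305,418,380),spare=(405,270,470,340))}
for n in B:
    z=np.load(n+"0.npz");m=vision.camera_model(n);print(n);run(z["p"],z["d"],m,B[n])
z=np.load("top0.npz");P=cloud(vision.camera_model("top"),z["d"])
for u,v in((100,50),(50,60),(300,70),(150,30),(280,50),(400,50),(30,230),(240,470)): print(u,v,P[v,u].round())
E
```

```text
top
round 4 9 47 zmed 6.4 hsv [ 12. 110. 112.] c=(610.1,43.0) 65.3x88.8 short-dir=-89.0
round 9 16 750 zmed 12.1 hsv [ 11. 142. 109.] c=(609.2,48.6) 70.1x71.0 short-dir=79.0
round 20 32 279 zmed 25.7 hsv [ 19.  47. 161.] c=(613.5,49.9) 29.0x55.3 short-dir=28.1
round 32 48 233 zmed 39.4 hsv [ 19.  47. 153.] c=(613.1,50.1) 28.4x55.6 short-dir=27.5
round 48 70 132 zmed 52.6 hsv [ 19.  48. 172.] c=(602.8,69.1) 12.1x28.4 short-dir=-62.3
short 4 9 68 zmed 7.3 hsv [ 12.  115.  103.5] c=(631.8,-111.9) 92.0x99.0 short-dir=-4.8
short 9 16 660 zmed 12.2 hsv [ 10. 142. 113.] c=(627.6,-114.5) 48.7x80.0 short-dir=-21.2
short 20 32 26 zmed 27.8 hsv [ 33.  46. 120.] c=(608.4,-102.2) 2.0x36.1 short-dir=-34.8
short 32 48 114 zmed 46.3 hsv [ 35.  45. 145.] c=(623.2,-112.0) 38.5x40.7 short-dir=-36.7
short 48 70 497 zmed 50.5 hsv [ 37.  44. 203.] c=(623.8,-112.5) 36.9x40.9 short-dir=-34.3
long 4 9 125 zmed 8.4 hsv [ 11. 139. 117.] c=(462.5,65.2) 107.8x140.3 short-dir=-4.2
long 9 16 2115 zmed 11.9 hsv [ 10. 143. 116.] c=(460.2,61.7) 64.5x111.9 short-dir=-24.6
long 20 32 16 zmed 24.1 hsv [16.  50.5 84.5] c
[... 2511 characters left out ...]
.  181.5  93. ] c=(505.0,-262.2) 70.2x152.9 short-dir=-68.7
square 9 16 362 zmed 11.6 hsv [ 12. 180.  96.] c=(458.0,-292.8) 65.1x93.3 short-dir=56.8
square 20 32 343 zmed 26.2 hsv [ 17. 152. 119.] c=(463.8,-284.0) 45.5x84.3 short-dir=6.7
square 32 48 1314 zmed 35.3 hsv [ 17.  87. 163.] c=(465.4,-283.4) 48.6x85.3 short-dir=5.3
square 48 70 176 zmed 56.5 hsv [ 19.  43. 157.] c=(466.8,-282.9) 32.2x73.3 short-dir=6.2
spare 4 9 1414 zmed 5.4 hsv [ 18. 119. 233.] c=(610.0,-272.9) 93.9x147.4 short-dir=-46.4
100 50 [736. 208. 302.]
50 60 [701. 243. 353.]
300 70 [832. -27.  19.]
150 30 [793. 169. 239.]
280 50 [770.  -4. 231.]
400 50 [ 773. -162.  235.]
30 230 [541. 388.  89.]
240 470 [150.  63. -22.]
```

```bash
cat >> h.py <<'E'
from scipy.spatial.transform import Rotation as Ro
def go(x,y,z,yaw,s=None):
    """rows' shift (m) and turn (deg) to world TCP x,y,z with tool-y at yaw (mod 180)"""
    s=s or manip.sense();R=Ro.from_rotvec(s["tool_rot"]).as_matrix()
    sh=R.T@(np.array([x,y,z])-s["eef_pos"])/1000
    cur=np.degrees(np.arctan2(R[1,1],R[0,1]));dy=(yaw-cur+90)%180-90
    print("shift",sh.round(4),"turn",round(-dy,1),"| t %.2f tcp"%s["time"],s["eef_pos"].round(1),"yaw %.1f"%cur,"j6 %.2f"%s["joint_pos"][5],"w %.1f"%s["gripper_width"],"gf %.0f"%s["grip_force"])
E
python3 - <<'E'
from h import *
for n in("top","scene"):
    z=np.load(n+"0.npz");P=cloud(vision.camera_model(n),z["d"]);ok=z["d"]>0
    for y0 in range(-400,700,100):
        for lo,hi in((75,150),(150,300),(300,700)):
            s=ok&(P[...,2]>lo)&(P[...,2]<hi)&(P[...,1]>y0)&(P[...,1]<y0+100)&(P[...,0]>150)&(P[...,0]<900)
            if s.sum()>20: print(n,y0,lo,"minx %.0f n %d"%(P[s][:,0].min(),s.sum()),end="; ")
    print()
go(462.3,62.8,231,10)
E
```

```text
top -400 75 minx 503 n 2956; top -400 150 minx 483 n 17049; top -400 300 minx 483 n 12406; top -300 75 minx 769 n 296; top -300 150 minx 767 n 3919; top -300 300 minx 770 n 1667; top -200 150 minx 768 n 4655; top -200 300 minx 797 n 58; top -100 150 minx 761 n 4827; top 0 150 minx 767 n 3873; top 100 150 minx 655 n 7586; top 100 300 minx 752 n 77; top 200 75 minx 517 n 883; top 200 150 minx 643 n 5903; top 200 300 minx 689 n 5999; top 300 75 minx 507 n 912; top 300 150 minx 654 n 3720; top 400 75 minx 510 n 1108; top 400 150 minx 661 n 593; 
scene -400 75 minx 511 n 290; scene -400 150 minx 481 n 2033; scene -400 300 minx 481 n 3829; scene -300 150 minx 766 n 684; scene -300 300 minx 770 n 1128; scene -200 150 minx 764 n 4299; scene -200 300 minx 798 n 1560; scene -100 150 minx 759 n 2699; scene -100 300 minx 813 n 323; scene 0 150 minx 766 n 1949; scene 100 150 minx 652 n 3416; scene 200 75 minx 518 n 1493; scene 200 150 minx 643 n 2574; scene 200 300 minx 690 n 1154; scene 300 75 minx 506 n 1170; scene 300 150 minx 655 n 742; scene 400 75 minx 515 n 1318; scene 400 150 minx 659 n 92; scene 500 75 minx 538 n 556; scene 500 150 minx 809 n 82; scene 600 75 minx 797 n 531; scene 600 150 minx 261 n 88; 
shift [-4.031e-01 -3.895e-01  2.000e-04] turn 57.5 | t 0.10 tcp [239.  577.  230.6] yaw 67.5 j6 -0.02 w 85.3 gf 0
```

```bash
python3 -m creep '{"commands": [[[-0.403,-0.39,0,57.5,1],[-0.403,-0.39,0,57.5,1],[-0.403,-0.39,0,57.5,1],[-0.403,-0.39,0,57.5,1],[-0.403,-0.39,0,57.5,1],[-0.403,-0.39,0,57.5,1],[-0.403,-0.39,0,57.5,1],[-0.403,-0.39,0,57.5,1]]]}'
python3 - <<'E'
from h import *
for n in("top","scene"):
    z=np.load(n+"0.npz");P=cloud(vision.camera_model(n),z["d"]);ok=z["d"]>0
    s=ok&(P[...,2]>75)&(P[...,1]<-200)&(P[...,1]>-600)&(P[...,0]>150)
    Q=P[s]
    for x0 in range(450,760,50):
        q=Q[(Q[:,0]>x0)&(Q[:,0]<x0+50)]
        if len(q)>10: print(n,x0,"maxy %.0f zrange %.0f %.0f"%(np.percentile(q[:,1],99.5),q[:,2].min(),q[:,2].max()))
go(462.3,62.8,120,10)
E
```

```text
time: 1.1
eef_pos: [438.4, 116.7, 231.3]
tool_rot: [2.019, 2.407, 0.0]
ft_force: [1.6, 0.5, -0.0]
gripper_width: 85.4
grip_force: 0.0
top 450 maxy -390 zrange 153 378
top 500 maxy -387 zrange 75 383
top 550 maxy -390 zrange 75 386
top 600 maxy -390 zrange 75 393
top 650 maxy -390 zrange 75 401
top 700 maxy -375 zrange 75 414
top 750 maxy -202 zrange 75 414
scene 450 maxy -390 zrange 151 416
scene 500 maxy -390 zrange 75 559
scene 550 maxy -509 zrange 75 391
scene 600 maxy -499 zrange 75 338
scene 650 maxy -499 zrange 75 269
scene 700 maxy -499 zrange 75 197
scene 750 maxy -201 zrange 75 450
shift [-0.0572  0.0141  0.1113] turn 0.0 | t 1.10 tcp [438.4 116.7 231.3] yaw 10.0 j6 0.06 w 85.4 gf 0
```

```bash
python3 -m creep '{"commands": [[[-0.057,0.014,0.06,0,1],[-0.057,0.014,0.11,0,1],[-0.057,0.014,0.15,0,1],[-0.057,0.014,0.18,0,1],[-0.057,0.014,0.2,0,1],[-0.057,0.014,0.209,0,1],[-0.057,0.014,0.209,0,1],[-0.057,0.014,0.209,0,1]]]}' 40
python3 -m creep '{"commands": [[[0,0,0,0,-1],[0,0,0,0,-1],[0,0,0,0,-1],[0,0,0,0,-1],[0,0,0,0,-1],[0,0,0,0,-1],[0,0,0,0,-1],[0,0,0,0,-1]]]}' 40
python3 - <<'E'
from h import *
go(462.3,62.8,100,10)
E
```

```text
time: 2.1
eef_pos: [462.3, 65.0, 23.0]
tool_rot: [2.019, 2.406, 0.001]
ft_force: [-0.4, 0.3, 0.9]
gripper_width: 85.4
grip_force: 0.0
time: 3.1
eef_pos: [462.0, 65.0, 22.8]
tool_rot: [2.019, 2.406, 0.001]
ft_force: [-0.9, -0.2, 6.1]
gripper_width: 31.6
grip_force: 39.2
shift [-0.0022 -0.     -0.0772] turn -0.0 | t 3.10 tcp [462.   65.   22.8] yaw 10.0 j6 -0.06 w 31.6 gf 39
```

```bash
python3 -m creep '{"commands": [[[0,0,-0.03,0,-1],[0,0,-0.08,0,-1],[0,0,-0.11,0,-1],[0,0,-0.12,0,-1],[0,0,-0.12,0,-1]]]}'
python3 - <<'E'
from h import *
p,d=vision.camera("wrist");cv2.imwrite("pics/w1.png",p[:,:,::-1])
go(624,-277,143,10)
E
```

```text
time: 3.72
eef_pos: [461.7, 64.9, 142.3]
tool_rot: [2.019, 2.406, 0.001]
ft_force: [-0.1, -0.3, -0.7]
gripper_width: 31.6
grip_force: 40.0
shift [-0.3649  0.101  -0.0015] turn -0.0 | t 3.77 tcp [461.2  64.9 141.6] yaw 10.0 j6 -0.06 w 31.9 gf 40
```

View pics/w1.png

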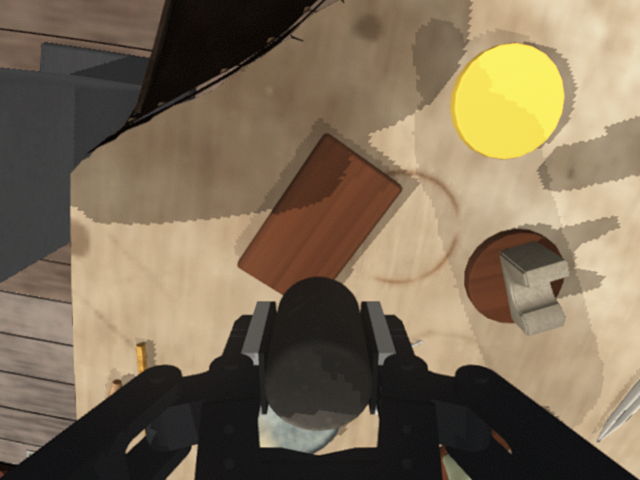

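The drum, at (315,350), hangs upright between the fingers. The emptied long rest shows at (320,215).

```bash
python3 -m creep '{"commands": [[[-0.03,0.008,0,0,-1],[-0.08,0.022,0,0,-1],[-0.135,0.037,0,0,-1],[-0.19,0.053,0,0,-1],[-0.245,0.068,0,0,-1],[-0.3,0.083,0,0,-1],[-0.345,0.096,0,0,-1],[-0.365,0.101,0,0,-1]]]}'
python3 -m creep '{"commands": [[[0,0,0.03,0,-1],[0,0,0.07,0,-1],[0,0,0.1,0,-1],[0,0,0.11,0,-1],[0,0,0.115,0,-1],[0,0,0.115,0,-1]]]}'
python3 - <<'E'
from h import *
go(624,-277,18,10)
E
```

```text
time: 4.78
eef_pos: [624.3, -278.9, 139.7]
tool_rot: [-2.02, -2.403, 0.001]
ft_force: [0.8, 0.5, -0.4]
gripper_width: 31.6
grip_force: 40.0
time: 5.52
eef_pos: [624.9, -277.0, 27.9]
tool_rot: [2.019, 2.406, 0.0]
ft_force: [0.2, -0.2, -0.2]
gripper_width: 31.9
grip_force: 40.0
shift [ 0.0001 -0.0009  0.0099] turn 0.0 | t 5.53 tcp [ 624.9 -277.    27.9] yaw 10.0 j6 -0.61 w 31.9 gf 40
```

```bash
python3 -m creep '{"commands": [[[0,0,0.005,0,-1],[0,0,0.008,0,-1],[0,0,0.01,0,-1],[0,0,0.0105,0,-1],[0,0,0.011,0,-1],[0,0,0.011,0,-1]]]}'
python3 - <<'E'
from h import *
go(624,-277,18,10)
E
```

```text
time: 6.28
eef_pos: [624.5, -277.0, 16.9]
tool_rot: [-2.019, -2.406, 0.0]
ft_force: [-2.5, -0.2, 5.7]
gripper_width: 31.9
grip_force: 40.5
shift [ 0.0001 -0.0005 -0.0011] turn -0.0 | t 6.28 tcp [ 624.5 -277.    16.9] yaw 10.0 j6 -0.61 w 31.9 gf 41
```

```bash
python3 -m creep '{"commands": [[[0,0,0,0,0],[0,0,0,0,1],[0,0,0,0,1],[0,0,-0.03,0,1],[0,0,-0.08,0,1],[0,0,-0.13,0,1],[0,0,-0.16,0,1],[0,0,-0.16,0,1]]]}'
python3 - <<'E'
from h import *
go(465,-283.7,177,5.8)
E
```

```text
time: 7.28
eef_pos: [626.3, -277.8, 179.6]
tool_rot: [2.016, 2.402, 0.002]
ft_force: [-0.3, -0.2, -0.6]
gripper_width: 85.6
grip_force: 0.0
shift [ 0.0222 -0.1598  0.0017] turn 4.2 | t 7.28 tcp [ 626.3 -277.8  179.6] yaw 10.0 j6 -0.61 w 85.6 gf 0
```

```bash
python3 -m creep '{"commands": [[[0.008,-0.055,0,4,1],[0.015,-0.11,0,4,1],[0.022,-0.15,0,4,1],[0.022,-0.16,0,4,1],[0.022,-0.16,0,4,1],[0.022,-0.16,0,4,1]]]}'
cat >> meas.py <<'E'
def wr(tag,bands,x0,x1,y0,y1,nb=None):
    m=vision.camera_model("wrist");p,d=vision.camera("wrist")
    cv2.imwrite(f"pics/{tag}.png",p[:,:,::-1]);P=cloud(m,d);h=cv2.cvtColor(p,cv2.COLOR_RGB2HSV).astype(int)
    for lo,hi in bands:
        s=(d>0)&(P[...,2]>lo)&(P[...,2]<hi)&(P[...,0]>x0)&(P[...,0]<x1)&(P[...,1]>y0)&(P[...,1]<y1)
        if hi<=17: s&=(h[...,0]<16)&(h[...,1]>110)&(h[...,2]<170)
        k,l,st,_=cv2.connectedComponentsWithStats(s.astype(np.uint8))
        if k>1:
            s=l==1+np.argmax(st[1:,4]);print(tag,lo,hi,s.sum(),"z %.1f"%np.median(P[s][:,2]),rect(P[s]))
    return P,h,d,p
E
python3 - <<'E'
from meas import *
wr("w2",((9,17),(26,42)),380,560,-350,-210)
go(465,-283.7,18,5.8)
E
```

```text
time: 8.02
eef_pos: [464.3, -283.3, 176.1]
tool_rot: [2.101, 2.335, 0.0]
ft_force: [-0.8, 0.2, -0.6]
gripper_width: 85.4
grip_force: 0.0
w2 9 17 1486 z 11.8 c=(490.9,-268.5) 20.4x69.4 short-dir=20.4
w2 26 42 6784 z 35.9 c=(466.0,-282.7) 45.1x86.0 short-dir=5.5
shift [-0.0005  0.0005  0.1581] turn 0.2 | t 8.07 tcp [ 464.4 -283.2  176.1] yaw 6.0 j6 -0.67 w 85.4 gf 0
```

View pics/w2.png

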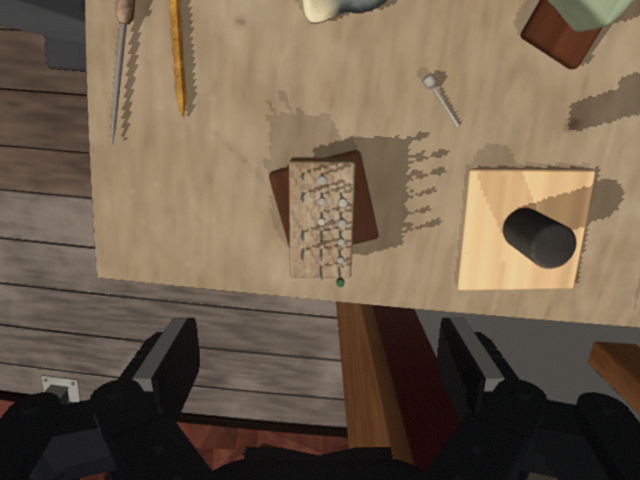

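```bash
python3 -m creep '{"commands": [[[0,0.001,0.04,0.3,1],[0,0.001,0.09,0.3,1],[0,0.001,0.13,0.3,1],[0,0.001,0.15,0.3,1],[0,0.001,0.158,0.3,1],[0,0.001,0.16,0.3,1],[0,0.001,0.16,0.3,1]]]}' 60
python3 -m creep '{"commands": [[[0,0,0,0,-1],[0,0,0,0,-1],[0,0,0,0,-1],[0,0,0,0,-1],[0,0,0,0,-1],[0,0,0,0,-1],[0,0,0,0,-1]]]}' 60
python3 - <<'E'
from h import *
go(465,-283.7,116,5.8)
E
```

```text
time: 8.95
eef_pos: [464.9, -283.3, 17.0]
tool_rot: [2.107, 2.328, 0.0]
ft_force: [-0.5, 0.2, -0.2]
gripper_width: 85.3
grip_force: 0.0
time: 9.82
eef_pos: [464.8, -283.3, 17.3]
tool_rot: [2.107, 2.328, 0.001]
ft_force: [-0.4, 0.8, 7.4]
gripper_width: 43.8
grip_force: 61.9
shift [-0.0005  0.0003 -0.0987] turn -0.1 | t 9.82 tcp [ 464.8 -283.3   17.3] yaw 5.7 j6 -0.67 w 43.8 gf 62
```

```bash
python3 -m creep '{"commands": [[[0,0,-0.02,0,-1],[0,0,-0.06,0,-1],[0,0,-0.1,0,-1],[0,0,-0.115,0,-1],[0,0,-0.12,0,-1],[0,0,-0.12,0,-1]]]}'
python3 - <<'E'
from h import *
go(459.8,61.5,137,-24.5)
E
```

```text
time: 10.58
eef_pos: [463.6, -282.6, 135.4]
tool_rot: [-2.107, -2.328, 0.0]
ft_force: [0.6, 0.4, -2.5]
gripper_width: 44.1
grip_force: 62.2
shift [ 0.3428  0.0304 -0.0013] turn 30.2 | t 10.57 tcp [ 463.6 -282.6  135.4] yaw 5.7 j6 -0.67 w 44.1 gf 62
```

```bash
python3 -m creep '{"commands": [[[0.025,0.002,0,2,-1],[0.07,0.006,0,6,-1],[0.12,0.01,0,10,-1],[0.17,0.015,0,15,-1],[0.22,0.02,0,20,-1],[0.27,0.025,0,25,-1],[0.32,0.029,0,29,-1],[0.342,0.03,0,30.2,-1]]]}'
python3 -m creep '{"commands": [[[0,0,0,0,-1],[0,0,0,0,-1],[0,0,0,0,-1]]]}'
python3 - <<'E'
from meas import *
wr("w3",((9,17),),380,560,-30,150)
p,d=vision.camera("top");m=vision.camera_model("top");np.savez("top1.npz",p=p,d=d)
run(p,d,m,dict(square=(415,255,485,315),spare=(412,155,484,225),long=(200,252,285,322)))
go(459.8,61.5,19,-24.5)
E
```

```text
time: 11.58
eef_pos: [458.9, 62.4, 134.9]
tool_rot: [-2.64, -1.7, 0.004]
ft_force: [0.9, -0.5, -2.1]
gripper_width: 43.5
grip_force: 62.1
time: 11.95
eef_pos: [459.9, 59.4, 135.9]
tool_rot: [-2.643, -1.698, 0.001]
ft_force: [-0.6, -0.1, -2.4]
gripper_width: 43.8
grip_force: 62.1
w3 9 17 7208 z 11.9 c=(473.9,92.4) 47.2x63.4 short-dir=65.4
square 4 9 100 zmed 7.5 hsv [ 13.  104.5 116.5] c=(466.7,-288.6) 97.9x119.2 short-dir=3.6
square 9 16 1620 zmed 12.2 hsv [ 10. 145. 117.] c=(467.9,-278.0) 69.2x71.4 short-dir=19.9
spare 4 9 2505 zmed 6.4 hsv [ 20.  83. 244.] c=(630.6,-284.0) 119.8x125.3 short-dir=-1.8
spare 9 16 136 zmed 9.7 hsv [ 19.5  81.5 240. ] c=(628.7,-282.1) 95.9x97.3 short-dir=6.2
spare 20 32 41 zmed 26.9 hsv [17. 28. 37.] c=(617.5,-271.4) 13.2x31.2 short-dir=-50.1
spare 32 48 54 zmed 40.2 hsv [17.5 27.5 35. ] c=(616.5,-270.8) 11.7x30.2 short-dir=-48.2
spare 48 70 314 zmed 56.9 hsv [17. 31. 79.] c=(623.0,-277.9) 31.0x31.4 short-dir=44.3
long 4 9 32 zmed 8.0 hsv [ 11. 130. 112.] c=(462.1,10.5) 33.5x102.7 short-dir=-86.7
long 9 16 312 zmed 11.9 hsv [ 10. 144. 112.] c=(445.8,11.8) 27.7x67.2 short-dir=-87.5
shift [ 0.0018 -0.001   0.1172] turn -0.1 | t 12.05 tcp [460.   59.5 136.2] yaw -24.6 j6 0.53 w 43.7 gf 62
```

View pics/w3.png

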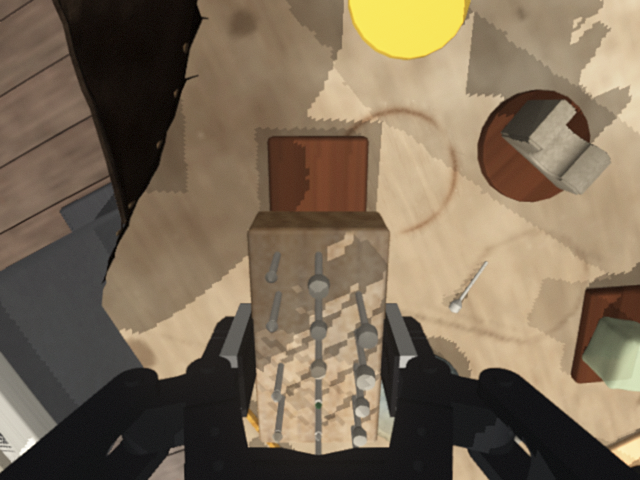

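```bash
python3 -m creep '{"commands": [[[0.0025,-0.001,0.03,0,-1],[0.0025,-0.001,0.07,0,-1],[0.0025,-0.001,0.09,0,-1],[0.0025,-0.001,0.1,0,-1],[0.0025,-0.001,0.105,0,-1],[0.0025,-0.001,0.11,0,-1],[0.0025,-0.001,0.11,0,-1]]]}'
python3 - <<'E'
from h import *
go(460,62.3,17.3,-24.6)
E
```

```text
time: 12.92
eef_pos: [460.4, 63.0, 26.6]
tool_rot: [2.642, 1.699, 0.001]
ft_force: [0.1, 0.6, -2.8]
gripper_width: 43.6
grip_force: 62.0
shift [-0.0008 -0.0001  0.0093] turn 0.1 | t 12.93 tcp [460.4  63.   26.6] yaw -24.5 j6 0.54 w 43.6 gf 62
```

```bash
python3 -m creep '{"commands": [[[-0.0005,0,0.004,0,-1],[-0.0005,0,0.007,0,-1],[-0.0005,0,0.009,0,-1],[-0.0005,0,0.0095,0,-1],[-0.0005,0,0.0095,0,-1]]]}'
python3 -m creep '{"commands": [[[0,0,0,0,0.3],[0,0,0,0,1],[0,0,0,0,1],[0,0,0,0,1],[0,0,-0.03,0,1],[0,0,-0.08,0,1],[0,0,-0.13,0,1],[0,0,-0.14,0,1]]]}'
python3 - <<'E'
from meas import *
wr("w4",((9,17),(26,42)),380,560,-30,150)
go(622.8,-112.3,160,-34)
E
```

```text
time: 13.55
eef_pos: [460.0, 62.6, 17.3]
tool_rot: [2.642, 1.7, 0.0]
ft_force: [-2.3, -0.4, 7.7]
gripper_width: 43.4
grip_force: 63.2
time: 14.55
eef_pos: [461.9, 62.7, 159.8]
tool_rot: [2.64, 1.698, 0.008]
ft_force: [-0.3, -0.3, 0.1]
gripper_width: 85.6
grip_force: 0.0
w4 9 17 4406 z 11.9 c=(460.7,63.5) 63.3x110.6 short-dir=-24.6
w4 26 42 7502 z 35.9 c=(459.8,63.0) 45.1x85.2 short-dir=-24.6
shift [-0.0923  0.2194  0.    ] turn 9.5 | t 14.60 tcp [461.5  62.7 159.4] yaw -24.5 j6 0.54 w 85.5 gf 0
```

```bash
python3 -m creep '{"commands": [[[-0.02,0.05,0,4,1],[-0.04,0.1,0,9,1],[-0.062,0.15,0,9.5,1],[-0.084,0.2,0,9.5,1],[-0.092,0.219,0,9.5,1],[-0.092,0.219,0,9.5,1],[-0.092,0.219,0,9.5,1]]]}'
python3 - <<'E'
from meas import *
P,h,d,p=wr("w5",((9,17),(22,42),(43,60)),540,700,-190,-40)
go(622.8,-112.3,15,-34)
E
```

```text
time: 15.48
eef_pos: [619.6, -111.2, 155.3]
tool_rot: [-2.772, -1.474, 0.004]
ft_force: [-0.2, -0.2, -0.1]
gripper_width: 85.4
grip_force: 0.0
w5 9 17 3356 z 11.8 c=(627.9,-112.5) 47.3x79.9 short-dir=-21.2
w5 22 42 256 z 33.6 c=(634.2,-95.1) 4.3x35.8 short-dir=52.9
w5 43 60 3692 z 50.0 c=(624.5,-110.2) 37.6x41.5 short-dir=-33.0
shift [0.0008 0.0036 0.1407] turn 0.0 | t 15.53 tcp [ 619.7 -111.1  155.7] yaw -34.0 j6 0.40 w 85.7 gf 0
```

View pics/w5.png

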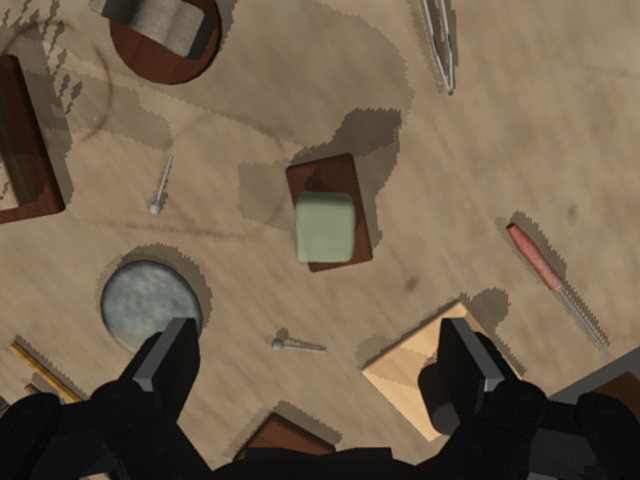

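```bash
python3 -m creep '{"commands": [[[0.0026,0.0034,0.04,-0.8,1],[0.0026,0.0034,0.08,-0.8,1],[0.0026,0.0034,0.12,-0.8,1],[0.0026,0.0034,0.135,-0.8,1],[0.0026,0.0034,0.141,-0.8,1],[0.0026,0.0034,0.141,-0.8,1]]]}' 60
python3 -m creep '{"commands": [[[0,0,0,0,-1],[0,0,0,0,-1],[0,0,0,0,-1],[0,0,0,0,-1],[0,0,0,0,-1],[0,0,0,0,-1],[0,0,0,0,-1]]]}' 60
python3 -m creep '{"commands": [[[0,0,-0.02,0,-1],[0,0,-0.05,0,-1],[0,0,-0.09,0,-1],[0,0,-0.11,0,-1],[0,0,-0.12,0,-1],[0,0,-0.12,0,-1]]]}'
python3 - <<'E'
from meas import *
wr("w6",((9,17),),540,700,-190,-40)
go(468,-278,135,-69.9)
E
```

```text
time: 16.27
eef_pos: [626.0, -111.6, 16.7]
tool_rot: [2.763, 1.494, 0.001]
ft_force: [0.4, -0.6, 0.7]
gripper_width: 85.4
grip_force: 0.0
time: 17.15
eef_pos: [625.9, -111.9, 16.8]
tool_rot: [2.763, 1.494, 0.001]
ft_force: [-1.2, 0.2, 6.2]
gripper_width: 35.8
grip_force: 61.1
time: 17.9
eef_pos: [625.3, -111.8, 135.9]
tool_rot: [2.763, 1.494, 0.0]
ft_force: [0.1, -0.4, -2.2]
gripper_width: 36.1
grip_force: 60.5
w6 9 17 7560 z 11.9 c=(627.9,-112.2) 47.3x79.1 short-dir=-21.3
shift [-0.2251 -0.0401  0.0003] turn 36.7 | t 17.95 tcp [ 624.8 -111.7  135.1] yaw -33.2 j6 0.38 w 35.8 gf 61
```

View pics/w6.png

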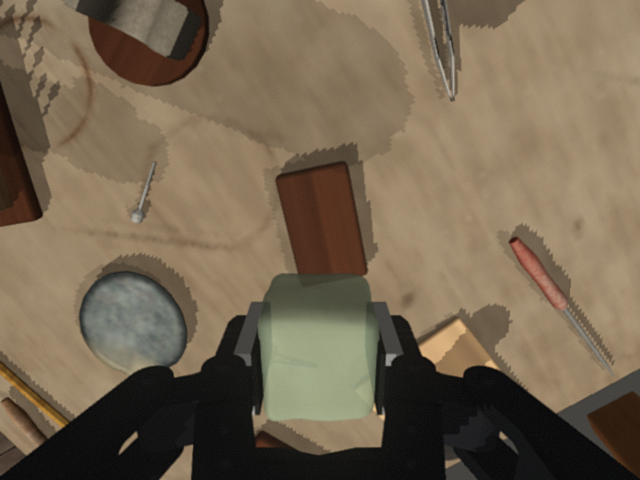

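```bash
python3 -m creep '{"commands": [[[-0.02,-0.004,0,4,-1],[-0.06,-0.01,0,10,-1],[-0.1,-0.018,0,17,-1],[-0.14,-0.025,0,24,-1],[-0.18,-0.032,0,31,-1],[-0.21,-0.037,0,35,-1],[-0.224,-0.04,0,36.7,-1],[-0.224,-0.04,0,36.7,-1]]]}'
python3 -m creep '{"commands": [[[0,0,0,0,-1],[0,0,0,0,-1]]]}'
python3 - <<'E'
from meas import *
wr("w7",((9,17),),400,560,-350,-200)
go(469,-277,17,-69.9)
E
```

```text
time: 18.95
eef_pos: [468.6, -277.4, 135.1]
tool_rot: [-3.093, -0.547, 0.001]
ft_force: [-0.1, 0.4, -1.5]
gripper_width: 36.0
grip_force: 60.5
time: 19.2
eef_pos: [470.0, -276.6, 135.8]
tool_rot: [3.093, 0.551, 0.0]
ft_force: [0.4, -0.1, -1.9]
gripper_width: 35.9
grip_force: 60.5
w7 9 17 9834 z 11.9 c=(469.0,-277.0) 68.8x69.3 short-dir=20.2
shift [-0.0009  0.      0.1188] turn 0.1 | t 19.25 tcp [ 469.8 -276.6  135.8] yaw -69.8 j6 0.66 w 35.9 gf 61
```

View pics/w7.png

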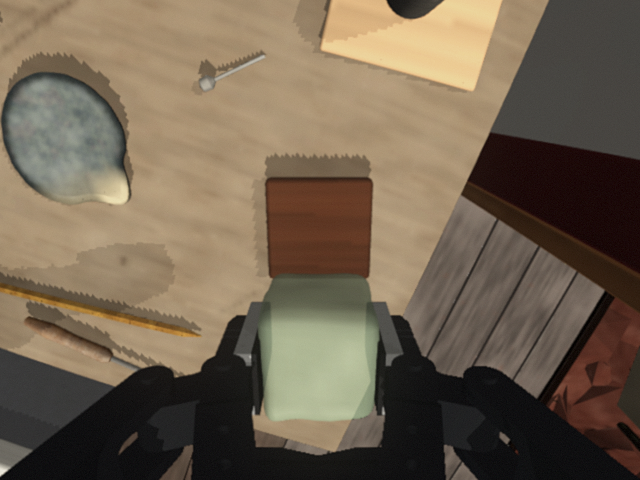

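```bash
python3 -m creep '{"commands": [[[-0.0015,0,0.03,0,-1],[-0.0015,0,0.07,0,-1],[-0.0015,0,0.095,0,-1],[-0.0015,0,0.105,0,-1],[-0.0015,0,0.11,0,-1],[-0.0015,0,0.114,0,-1],[-0.0015,0,0.117,0,-1],[-0.0015,0,0.119,0,-1]]]}'
python3 -m creep '{"commands": [[[0,0,0,0,-1],[0,0,0,0,-1]]]}'
python3 - <<'E'
from h import *
go(469,-277,16.8,-69.9)
E
```

```text
time: 20.25
eef_pos: [468.1, -278.0, 17.2]
tool_rot: [3.093, 0.548, 0.001]
ft_force: [0.4, -0.1, -1.6]
gripper_width: 35.8
grip_force: 60.5
time: 20.5
eef_pos: [467.9, -277.9, 17.0]
tool_rot: [3.093, 0.548, 0.0]
ft_force: [-0.2, -0.2, -0.8]
gripper_width: 35.9
grip_force: 60.5
shift [ 0.0013 -0.0005  0.0002] turn -0.0 | t 20.50 tcp [ 467.9 -277.9   17. ] yaw -69.9 j6 0.66 w 35.9 gf 60
```

```bash
python3 -m creep '{"commands": [[[0.0008,0,0.0007,0,-1],[0.0008,0,0.0007,0,-1],[0.0008,0,0.0007,0,-1]]]}'
python3 -m creep '{"commands": [[[0,0,0,0,0.3],[0,0,0,0,1],[0,0,0,0,1],[0,0,0,0,1],[0,0,-0.03,0,1],[0,0,-0.08,0,1],[0,0,-0.13,0,1],[0,0,-0.14,0,1]]]}'
python3 - <<'E'
from meas import *
wr("w8",((9,17),(43,60)),400,560,-350,-200)
go(613,51,160,28)
E
```

```text
time: 20.88
eef_pos: [468.1, -277.8, 16.8]
tool_rot: [3.093, 0.548, -0.001]
ft_force: [-4.3, -1.0, 6.4]
gripper_width: 35.7
grip_force: 61.8
time: 21.88
eef_pos: [470.3, -278.6, 159.5]
tool_rot: [3.089, 0.547, 0.007]
ft_force: [-0.2, 0.0, -0.8]
gripper_width: 85.4
grip_force: 0.0
w8 9 17 4890 z 11.8 c=(468.9,-277.2) 69.2x69.4 short-dir=-70.0
w8 43 60 3556 z 50.0 c=(468.8,-277.9) 37.5x41.5 short-dir=-68.9
shift [ 0.2475 -0.2601 -0.0013] turn 82.1 | t 21.93 tcp [ 469.9 -278.3  159. ] yaw -69.9 j6 0.66 w 85.0 gf 0
```

```bash
python3 -m creep '{"commands": [[[0.03,-0.03,0,-10,1],[0.07,-0.07,0,-20,1],[0.11,-0.11,0,-30,1],[0.15,-0.155,0,-41,1],[0.19,-0.2,0,-51,1],[0.22,-0.23,0,-61,1],[0.24,-0.252,0,-72,1],[0.2475,-0.26,0,-82,1]]]}'
python3 -m creep '{"commands": [[[0,0,0,-10,1],[0,0,0,-16,1],[0,0,0,-16,1],[0,0,0,-16,1]]]}'
python3 - <<'E'
from meas import *
wr("w9",((9,17),(20,32),(35,46),(48,60)),540,690,-20,120)
go(613,51,16,28)
E
```

```text
time: 22.92
eef_pos: [611.2, 53.6, 154.0]
tool_rot: [-1.964, -2.449, 0.003]
ft_force: [0.9, 0.2, 0.1]
gripper_width: 85.2
grip_force: 0.0
time: 23.42
eef_pos: [611.1, 51.6, 155.1]
tool_rot: [-1.618, -2.691, 0.001]
ft_force: [-0.6, 0.7, 0.2]
gripper_width: 85.3
grip_force: 0.0
w9 9 17 4065 z 12.0 c=(607.3,52.9) 66.0x70.4 short-dir=-54.0
w9 20 32 1328 z 25.5 c=(614.1,50.6) 24.8x27.9 short-dir=-62.1
w9 35 46 951 z 39.0 c=(622.6,34.0) 16.9x28.0 short-dir=-61.6
w9 48 60 883 z 52.8 c=(602.8,71.4) 12.2x27.6 short-dir=-61.3
shift [-0.0014  0.0014  0.1394] turn -0.0 | t 23.48 tcp [611.3  51.6 155.4] yaw 28.0 j6 -0.42 w 85.1 gf 0
```

View pics/w9.png

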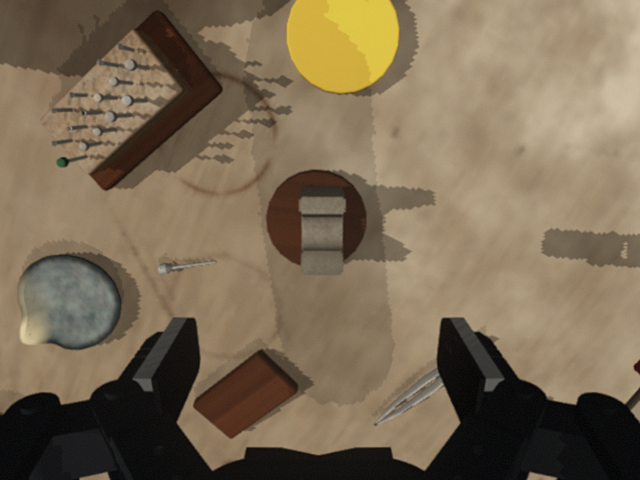

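```bash
python3 -m creep '{"commands": [[[0.002,0.0017,0.04,-0.4,1],[0.002,0.0017,0.08,-0.4,1],[0.002,0.0017,0.115,-0.4,1],[0.002,0.0017,0.132,-0.4,1],[0.002,0.0017,0.138,-0.4,1],[0.002,0.0017,0.14,-0.4,1],[0.002,0.0017,0.14,-0.4,1]]]}' 70
python3 -m creep '{"commands": [[[0,0,0,0,-1],[0,0,0,0,-1],[0,0,0,0,-1],[0,0,0,0,-1],[0,0,0,0,-1],[0,0,0,0,-1],[0,0,0,0,-1],[0,0,0,0,-1]]]}' 70
python3 - <<'E'
from h import *
go(613,51,16,28)
E
```

```text
time: 24.35
eef_pos: [613.1, 54.3, 17.2]
tool_rot: [1.606, 2.698, 0.002]
ft_force: [-0.2, 0.1, -0.0]
gripper_width: 85.4
grip_force: 0.0
time: 25.35
eef_pos: [612.5, 54.3, 16.7]
tool_rot: [1.606, 2.699, 0.001]
ft_force: [-1.4, -2.2, 4.8]
gripper_width: 25.8
grip_force: 69.3
shift [-0.0031 -0.0011  0.0007] turn 0.5 | t 25.35 tcp [612.5  54.3  16.7] yaw 28.5 j6 -0.43 w 25.8 gf 69
```

```bash
python3 -m creep '{"commands": [[[0,0,-0.02,0,-1],[0,0,-0.05,0,-1],[0,0,-0.09,0,-1],[0,0,-0.11,0,-1],[0,0,-0.12,0,-1],[0,0,-0.12,0,-1],[0,0,-0.12,0,-1]]]}'
python3 - <<'E'
from meas import *
wr("w10",((9,17),),540,690,-30,130)
go(628.8,-109.9,137,-21.3)
E
```

```text
time: 26.22
eef_pos: [611.3, 54.2, 134.8]
tool_rot: [-1.605, -2.698, 0.002]
ft_force: [-0.4, 0.1, -2.2]
gripper_width: 26.0
grip_force: 69.6
w10 9 17 7172 z 12.0 c=(605.5,55.9) 59.6x70.4 short-dir=-57.0
shift [-0.1525 -0.063  -0.0023] turn 49.8 | t 26.27 tcp [611.4  54.2 134.7] yaw 28.5 j6 -0.43 w 26.0 gf 70
```

View pics/w10.png

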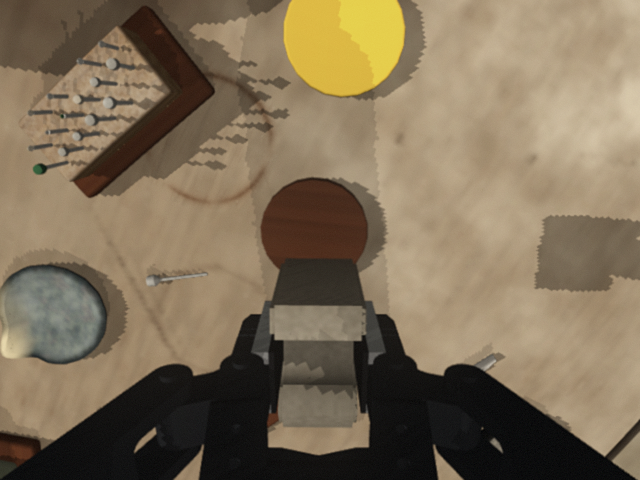

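The saddle block hangs level in the gripper at (315,340), and the empty round rest is at (314,225).

```bash
python3 -m creep '{"commands": [[[-0.015,-0.006,0,6,-1],[-0.04,-0.016,0,14,-1],[-0.07,-0.028,0,22,-1],[-0.1,-0.04,0,31,-1],[-0.125,-0.052,0,40,-1],[-0.145,-0.06,0,47,-1],[-0.1525,-0.063,0,49.8,-1],[-0.1525,-0.063,0,49.8,-1]]]}'
python3 -m creep '{"commands": [[[0,0,0,0,-1],[0,0,0,0,-1]]]}'
python3 - <<'E'
from meas import *
wr("w11",((9,17),),560,720,-190,-40)
go(628.8,-109.9,17,-21.3)
E
```

```text
time: 27.28
eef_pos: [629.2, -109.9, 135.4]
tool_rot: [-2.592, -1.773, 0.001]
ft_force: [-0.1, 0.1, -1.5]
gripper_width: 26.1
grip_force: 69.6
time: 27.52
eef_pos: [629.5, -109.0, 136.1]
tool_rot: [-2.592, -1.775, 0.0]
ft_force: [0.3, 0.2, -2.2]
gripper_width: 26.1
grip_force: 69.6
w11 9 17 5911 z 11.9 c=(631.8,-102.2) 47.2x58.2 short-dir=-21.2
shift [-0.0011 -0.0004  0.1191] turn 0.1 | t 27.57 tcp [ 629.6 -109.1  136.1] yaw -21.2 j6 0.18 w 26.2 gf 70
```

```bash
python3 -m creep '{"commands": [[[-0.001,-0.0005,0.03,0,-1],[-0.001,-0.0005,0.07,0,-1],[-0.001,-0.0005,0.095,0,-1],[-0.001,-0.0005,0.105,0,-1],[-0.001,-0.0005,0.11,0,-1],[-0.001,-0.0005,0.114,0,-1],[-0.001,-0.0005,0.117,0,-1],[-0.001,-0.0005,0.117,0,-1]]]}'
python3 - <<'E'
from h import *
go(628.8,-109.9,16.5,-21.3)
E
```

```text
time: 28.58
eef_pos: [629.0, -110.7, 19.5]
tool_rot: [2.594, 1.772, 0.001]
ft_force: [0.1, -0.4, -1.7]
gripper_width: 26.0
grip_force: 69.5
shift [ 0.0006 -0.0004  0.003 ] turn -0.0 | t 28.57 tcp [ 629.  -110.7   19.5] yaw -21.3 j6 0.18 w 26.0 gf 70
```

```bash
python3 -m creep '{"commands": [[[0.0005,-0.0003,0.0015,0,-1],[0.0005,-0.0003,0.003,0,-1],[0.0005,-0.0003,0.0035,0,-1],[0.0005,-0.0003,0.0035,0,-1]]]}'
python3 -m creep '{"commands": [[[0,0,0,0,0],[0,0,0,0,1],[0,0,0,0,1],[0,0,0,0,1],[0,0,-0.03,0,1],[0,0,-0.08,0,1],[0,0,-0.13,0,1],[0,0,-0.14,0,1]]]}'
python3 - <<'E'
from meas import *
wr("w12",((9,17),(20,32),(35,46),(48,60)),560,720,-190,-40)
go(624.3,-277,160,10)
E
```

```text
time: 29.08
eef_pos: [628.8, -110.0, 16.7]
tool_rot: [2.594, 1.772, 0.0]
ft_force: [-3.0, 0.2, 6.7]
gripper_width: 26.0
grip_force: 70.7
time: 30.08
eef_pos: [630.9, -110.4, 159.6]
tool_rot: [2.59, 1.77, 0.007]
ft_force: [-0.3, -0.8, -0.6]
gripper_width: 85.3
grip_force: 0.0
w12 9 17 3152 z 11.8 c=(627.8,-112.5) 47.3x79.8 short-dir=-21.3
w12 20 32 1314 z 25.5 c=(626.5,-114.6) 24.5x27.9 short-dir=68.8
w12 35 46 904 z 39.0 c=(619.7,-131.3) 16.1x27.9 short-dir=67.9
w12 48 60 842 z 52.9 c=(635.6,-92.5) 12.6x27.7 short-dir=67.7
shift [-0.1575  0.0549 -0.001 ] turn -31.3 | t 30.12 tcp [ 630.3 -110.3  158.9] yaw -21.3 j6 0.18 w 85.3 gf 0
```

```bash
python3 -m creep '{"commands": [[[-0.04,0.014,0,-10,1],[-0.09,0.03,0,-20,1],[-0.14,0.048,0,-30,1],[-0.1575,0.055,0,-31.3,1],[-0.1575,0.055,0,-31.3,1],[-0.1575,0.055,0,-31.3,1]]]}'
cat >> meas.py <<'E'
from scipy.optimize import least_squares
def circ(s,P,z):
    c,_=cv2.findContours(s.astype(np.uint8),cv2.RETR_EXTERNAL,cv2.CHAIN_APPROX_NONE);c=max(c,key=len)[:,0]
    q=P[c[:,1],c[:,0],:2]
    r=least_squares(lambda k:np.hypot(q[:,0]-k[0],q[:,1]-k[1])-k[2],[*q.mean(0),30],loss="soft_l1",f_scale=.7).x
    print("circle z%g"%z,r.round(1),len(q))
E
python3 - <<'E'
from meas import *
P,h,d,p=wr("w13",((48,70),),560,690,-340,-220)
circ((d>0)&(P[...,2]>54)&(P[...,2]<62)&(abs(P[...,0]-624)<40)&(abs(P[...,1]+277)<40),P,58)
m=vision.camera_model("top");p,d=vision.camera("top");P=cloud(m,d);h=cv2.cvtColor(p,cv2.COLOR_RGB2HSV).astype(int)
circ((P[...,2]>9)&(P[...,2]<16)&(h[...,0]<16)&(h[...,1]>110)&(h[...,2]<170)&(abs(P[...,0]-608)<50)&(abs(P[...,1]-48)<50),P,12)
go(624.3,-277,17,10)
E
```

```text
time: 30.88
eef_pos: [622.0, -275.6, 154.3]
tool_rot: [-2.018, -2.404, 0.001]
ft_force: [0.3, 0.9, 0.2]
gripper_width: 85.5
grip_force: 0.0
w13 48 70 2279 z 56.9 c=(624.2,-277.2) 32.0x32.8 short-dir=75.7
circle z58 [ 624.2 -277.1   16. ] 152
circle z12 [608.4  48.8  34.3] 122
shift [-0.0021  0.0016  0.138 ] turn 0.0 | t 30.98 tcp [ 622.5 -275.3  155. ] yaw 10.0 j6 -0.61 w 85.4 gf 0
```

```bash
python3 -m creep '{"commands": [[[-0.002,0.0015,0.04,0,1],[-0.002,0.0015,0.08,0,1],[-0.002,0.0015,0.11,0,1],[-0.002,0.0015,0.128,0,1],[-0.002,0.0015,0.136,0,1],[-0.002,0.0015,0.138,0,1],[-0.002,0.0015,0.138,0,1]]]}' 40
python3 -m creep '{"commands": [[[0,0,0,0,-1],[0,0,0,0,-1],[0,0,0,0,-1],[0,0,0,0,-1],[0,0,0,0,-1],[0,0,0,0,-1],[0,0,0,0,-1],[0,0,0,0,-1]]]}' 40
python3 -m creep '{"commands": [[[0,0,-0.03,0,-1],[0,0,-0.08,0,-1],[0,0,-0.11,0,-1],[0,0,-0.12,0,-1],[0,0,-0.12,0,-1]]]}'
python3 - <<'E'
from h import *
go(608.5,50.5,140,10)
E
```

```text
time: 31.85
eef_pos: [625.2, -278.7, 18.7]
tool_rot: [2.018, 2.405, 0.001]
ft_force: [-0.1, 0.0, 0.9]
gripper_width: 85.1
grip_force: 0.0
time: 32.85
eef_pos: [624.7, -278.6, 18.1]
tool_rot: [2.019, 2.406, 0.0]
ft_force: [-0.8, -0.1, 4.9]
gripper_width: 31.9
grip_force: 39.8
time: 33.48
eef_pos: [624.4, -278.3, 137.3]
tool_rot: [-2.019, -2.406, -0.0]
ft_force: [1.1, -0.3, -1.1]
gripper_width: 31.5
grip_force: 39.9
shift [ 0.3266  0.0414 -0.0027] turn -0.0 | t 33.48 tcp [ 624.4 -278.3  137.3] yaw 10.0 j6 -0.61 w 31.5 gf 40
```

```bash
python3 -m creep '{"commands": [[[0.025,0.003,0,0,-1],[0.07,0.009,0,0,-1],[0.12,0.015,0,0,-1],[0.17,0.021,0,0,-1],[0.22,0.028,0,0,-1],[0.27,0.034,0,0,-1],[0.31,0.039,0,0,-1],[0.3265,0.0414,0,0,-1]]]}'
python3 -m creep '{"commands": [[[0,0,0,0,-1],[0,0,0,0,-1],[0,0,0,0,-1]]]}'
python3 - <<'E'
from meas import *
P,h,d,p=wr("w14",((9,17),),560,690,-20,130)
s=(P[...,2]>9)&(P[...,2]<16)&(h[...,0]<16)&(h[...,1]>110)&(h[...,2]<170)&(abs(P[...,0]-608)<50)&(abs(P[...,1]-50)<50)
circ(s,P,12)
go(608.5,49,19,10)
E
```

```text
time: 34.48
eef_pos: [606.8, 53.3, 136.0]
tool_rot: [-2.014, -2.408, 0.003]
ft_force: [-0.2, 0.1, -0.4]
gripper_width: 31.9
grip_force: 39.9
time: 34.85
eef_pos: [608.6, 49.0, 137.4]
tool_rot: [-2.021, -2.405, 0.0]
ft_force: [-0.0, -0.2, -0.8]
gripper_width: 31.4
grip_force: 39.9
w14 9 17 8435 z 12.0 c=(608.6,52.0) 69.4x70.6 short-dir=-82.6
circle z12 [608.9  51.4  34.9] 294
shift [-1.000e-04 -2.000e-04  1.185e-01] turn -0.1 | t 34.90 tcp [608.7  49.1 137.5] yaw 9.9 j6 -0.11 w 31.7 gf 40
```

View pics/w14.png

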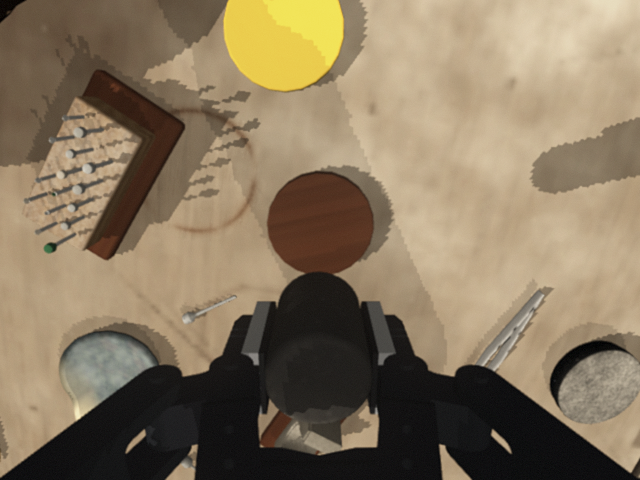

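```bash
python3 -m creep '{"commands": [[[0.0007,0.0005,0.03,0,-1],[0.0007,0.0005,0.07,0,-1],[0.0007,0.0005,0.09,0,-1],[0.0007,0.0005,0.1,0,-1],[0.0007,0.0005,0.106,0,-1],[0.0007,0.0005,0.11,0,-1],[0.0007,0.0005,0.11,0,-1],[0.0007,0.0005,0.11,0,-1]]]}'
python3 - <<'E'
from h import *
go(609.1,49.9,24.1,10)
E
```

```text
time: 35.9
eef_pos: [609.4, 51.1, 28.2]
tool_rot: [2.019, 2.406, 0.001]
ft_force: [-0.9, 0.1, -0.5]
gripper_width: 31.6
grip_force: 39.9
shift [-0.0011 -0.0005  0.0041] turn -0.0 | t 35.90 tcp [609.4  51.1  28.2] yaw 10.0 j6 -0.11 w 31.6 gf 40
```

```bash
python3 -m creep '{"commands": [[[-0.001,-0.0004,0.002,0,-1],[-0.001,-0.0004,0.003,0,-1],[-0.001,-0.0004,0.004,0,-1],[-0.001,-0.0004,0.0045,0,-1],[-0.001,-0.0004,0.0045,0,-1]]]}'
python3 -m creep '{"commands": [[[0,0,0,0,0],[0,0,0,0,1],[0,0,0,0,1],[0,0,0,0,1],[0,0,-0.03,0,1],[0,0,-0.08,0,1],[0,0,-0.13,0,1],[0,0,-0.14,0,1]]]}'
python3 - <<'E'
from meas import *
P,h,d,p=wr("w15",((9,17),(55,72)),560,690,-20,130)
circ((P[...,2]>9)&(P[...,2]<16)&(h[...,0]<16)&(h[...,1]>110)&(h[...,2]<170)&(abs(P[...,0]-608)<50)&(abs(P[...,1]-50)<50),P,12)
circ((d>0)&(P[...,2]>60)&(P[...,2]<70)&(abs(P[...,0]-608)<40)&(abs(P[...,1]-50)<40),P,64)
go(450,200,160,10)
E
```

```text
time: 36.52
eef_pos: [608.8, 50.0, 24.0]
tool_rot: [-2.019, -2.407, 0.0]
ft_force: [-2.2, -0.7, 8.6]
gripper_width: 31.7
grip_force: 40.9
time: 37.52
eef_pos: [611.0, 50.1, 166.9]
tool_rot: [2.017, 2.403, 0.007]
ft_force: [0.7, 0.2, -0.1]
gripper_width: 85.2
grip_force: 0.0
w15 9 17 4290 z 11.9 c=(608.5,51.0) 69.9x71.0 short-dir=12.2
w15 55 72 2177 z 62.9 c=(608.2,51.2) 32.1x32.8 short-dir=77.5
circle z12 [608.9  51.4  34.4] 409
circle z64 [608.3  51.4  16. ] 147
shift [ 0.1755 -0.132   0.0055] turn -0.0 | t 37.58 tcp [610.4  50.1 166.3] yaw 10.0 j6 -0.11 w 85.0 gf 0
```

```bash
python3 -m creep '{"commands": [[[0,-0.05,-0.03,0,1],[0.05,-0.1,-0.05,0,1],[0.1,-0.13,-0.05,0,1],[0.15,-0.16,-0.05,0,1],[0.2,-0.16,-0.05,0,1],[0.25,-0.16,-0.05,0,1],[0.25,-0.16,-0.05,0,1],[0.25,-0.16,-0.05,0,1]]]}'
python3 - <<'E'
from h import *
p,d=vision.camera("scene");cv2.imwrite("pics/end.png",p[:,:,::-1]);print(manip.sense()["qd"].round(3))
E
```

```text
time: 38.58
eef_pos: [407.0, 267.8, 211.8]
tool_rot: [-2.018, -2.407, 0.004]
ft_force: [0.7, -1.1, 0.0]
gripper_width: 85.1
grip_force: 0.0
[-0.016 -0.009 -0.     0.001  0.001  0.002]
```

View pics/end.png

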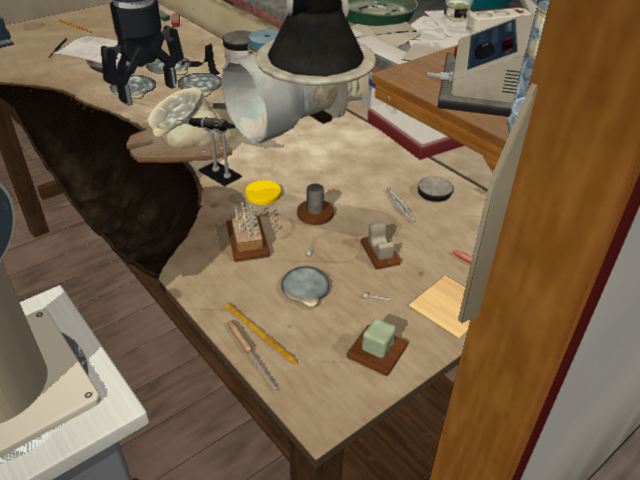

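All four stand upright on their own rests: drum (315,205), saddle block (380,247), glass (378,342), burs (248,235). The gripper is well clear.

```bash
python3 -c "
from workcell import manip
print(manip.close_job())"
```

```text
the job is handed in; nothing more can be done
None
```

The job is handed in: the drum, glass lump, saddle block and bur stand are each upright on their own rest, measured within about 1 mm of centre and 1–2° of line, after about 39 s of the 138 s allowed.

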